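Wedge-lock a router housing in the repair bench clamp

TASK

Clamp the router housing in the bench fixture for repair: first slide the clamp bar forward until it holds the housing up against the rear pad, then set the thumb wedge's straight side against the fence and slide it along the fence into the gap behind the bar until it jams the bar fast. Push the wedge until it sits firm (about 8 newtons of push, under a kilo), but do not crush the plastic housing with a hard shove, and let go. Leave the wedge lying flat in the fixture and the other things on the bench where they are.

Things in the scene. Friction and masses are not known exactly. Their poses are not given: they have to be found in the camera images.
- fixture: Dark steel base plate screwed to the bench, 12 mm thick, reaching from x -145 to +95 mm and y -85 to +225 mm in its frame (origin at bench height; top at z 12 mm). Its x axis, roughly away from the robot, is the bar's clamping direction; y runs along the fence.
- pad_face (a point): Middle of the rubber-faced rear pad (100 mm wide, 30 mm tall), at x 50 mm in the fixture frame, facing the bar. It is sprung: about 12 N per mm, 6 mm of travel, before a fixed steel jaw block (top at z 47 mm).
- bar (a joint): Travel in m of the steel clamp bar along the fixture's +x; 0 is fully back. It stays where left (1.5 N friction). At 0.026 the housing is just held between bar and pad. Bar: y -40 to +40 mm, top at z 37 mm; front face flat, rear face a 1 in 6 ramp. While it is back, the gap behind it is too narrow for the wedge.
- bar_lug (a point): Middle of the top of the dark lug standing on the bar, by which the bar is pushed or pinched: 14 mm along the fixture's x, 26 mm along y, top at z 69 mm, 32 mm above the bar's top.
- gap_mouth (a point): Middle of the wide mouth of the gap between fence and bar (bar at 0.026), on the plate: 44 mm wide here, 31 mm at the other end, 80 mm on to -y. The fence, a low steel strip on the robot side (y -60 to +210 mm, 18 mm wide, top at z 30 mm), has its straight face 22 mm to -x of this point, give or take 3.5 mm (unmeasured, differs each time).
- wedge: Loose aluminium wedge, 0.3 kg, 20 mm tall, flat on the plate 2 to 13 mm off the fence, tip to the mouth. Origin: underside, halfway along its 140 mm (own y; rounded tip at y -70, tail at +70). Straight side, to run on the fence, at own x -20 mm; sloped side from x +10 (tip, 30 mm wide) to +33 (tail, 53 mm wide). Lying along the fence, its axes are parallel to the fixture's.
- wedge_tip (a point): Middle of the wedge's thin tip, 10 mm above the plate. Push it to the fixture's -y. It jams with the tip at about y -30 to -85 mm in the fixture frame, depending on the fence; only feel can tell. Pushed while its tail stands off the fence it binds askew, too early, and springs loose when let go. Once it bears, the push grows by roughly 1 N per mm; the clamping force is about 1.5 times the push, and it stays when let go.
- wedge_end (a point): The place to push: middle of the flat rear end of the wedge's thumb tab, 18 mm above the plate, facing the wedge's +y. The tab is 26 mm along x, 14 mm along y and rises to 42 mm above the plate (z 54 mm), 22 mm above the wedge's top; it can also be pinched.
- housing: White plastic router housing, 80 (x) x 120 (y) x 30 mm, 0.3 kg, loose on the plate between bar and pad, up to 14 mm short of the pad and a little askew. Origin: centre of its underside.
- screwdriver: Screwdriver lying beside the plate, on the fixture's -y side; leave it.
- wrench: Open-ended wrench lying beside the plate on the -y side; leave it.
- tape: Roll of black tape, 90 mm across, 20 mm tall, behind the fixture; leave it.
- tray: Low grey screw tray, 90 x 130 x 22 mm, behind the fixture; leave it.
- driver: Loose loudspeaker driver, 76 mm across, 38 mm tall, beyond the fixture's +y side; leave it.
- tin: Small aluminium tin, 36 mm across, 18 mm tall, standing on the base plate beside the wedge; leave it.
- jar: Small clear jar, 48 mm across, 60 mm tall, on the -y side; leave it.
Mind the look-alikes: they are no part of the job. What is shaped like the housing but orange or purple is not meant.

How it is judged:
By the outcome, as a careful person would: the job done as asked, in the order asked, and still so for the second after the job is handed in, with the robot touching nothing.
It also fails if it takes over 72 s, if anything falls off the work surface, if the arm or the gripper's body presses on something with over 40 N, if the wrist force passes 120 N, or if a joint passes its speed limit or range.

ROBOT

A 6-joint arm with a two-finger parallel gripper is mounted at the origin on the work surface. World frame = base frame: x ahead of the robot, y to its left, z up, the work surface at z = 0. Lengths are in mm, angles in degrees, forces in N, time in s.
With the tool pointing down it reaches from about 350 to 850 mm from the base axis. Payload 8.1 kg.
Tool frame: the origin (TCP) lies midway between the tips of the shut fingers; the grasp point (between the pads) lies grip_depth behind it (grip_depth is the distance from the TCP to the grasp point, in mm); z points along the fingers, y is the line along which they close (so a half turn about z gives the same grasp; the last joint's range is limited). The gripper opens to 85 mm and grips with 20 to 120 N. Pads are 22 mm wide; open, the fingers measure 114 mm over their backs; the gripper's body (76 mm by 85 mm) begins 54 mm behind the grasp point. The pads swing forward as they close: fully open they stand 13 mm farther back than shut.
Start: joints at [65.294, 7.471, 85.268, -0, 87.261, -4.893], TCP at [203.348, 564.495, 231.292] pointing down, gripper open.
Joint ranges: [-169.43, 169.43], [-51.17, 129.36], [1.28, 143.12], [-76.62, 256.62], [0, 156.53], [-152.29, 152.29]. Speed limits (degrees/s): [136.94, 136.94, 159.86, 180, 180, 180].

INTERFACE

Orientations are given as [roll, pitch, yaw] about the fixed x, y, z axes, in that order (R = Rz(yaw) Ry(pitch) Rx(roll)).
In Python, from bench import sense, snapshot, hand_in, grip_depth gives the robot as it stands. The module is installed in compiled form; this text tells all that it offers.
- The arm moves only by the tool apply_moves, never from a script. Its argument "series" is text: rows parted by semicolons, each of 5 numbers parted by spaces: the shift along the tool's x, y, z each as a share of 0.3 m, from -1 to 1, then the turn about the tool's z as a share of 2 rad, from -1 to 1, then the gripper's target within -1 to 1 (shut at 1, half-way at 0, fully open at -1). In form: tx ty tz twist gripper; .... A call has 1 to 5 rows; each row shifts and turns the commanded pose from where the row before left it, along the tool's axes as they then stand; what a row does not reach is not made up. A row lasts 1/12 s, in which the tool goes at most 41.7 mm and 7.16 degrees, less where a joint would pass 70% of its speed; a pose out of reach is approached as far as the arm can. A call with a number of a shift or a turn outside -1 to 1 is refused whole. A call with a gripper value outside its range is refused whole. The fingers move at their own pace and stop on an object; "squeeze" is the grip in N (left out, the last holds). Time passes only in rows, so rows that do not move let the fingers close. It gives the time, the measured TCP pose, the force, the opening and the grip force at its end, in the units of the state.
- sense(): the state, without advancing time (a new reading comes with each control period).
- snapshot(name): name is "side" or "top" or "wrist"; returns a dict with "frame" (480x640x3 uint8, blue, green, red), "depth" (480x640 float32, mm along the optical axis (not along the pixel's ray), 0 where there is no reading), "intrinsics" (3x3 intrinsics, pixels), "extrinsics" (4x4, takes a point from camera to world coordinates); the wrist camera has in their place "tool_from_camera" (4x4, takes a point from camera to tool coordinates, whose origin is the TCP and whose axes are the flange's). Camera axes: x right, y down, z forward; pixel columns grow to the right and rows downward; lengths in mm; the calibration is good to about 2 mm. A picture is of the moment at which its call begins: read the wrist's pose just before it.
- hand_in(): hands the job in; it is judged then, once.
The state is a dict: "time": time; "joint_pos": joint angles; "qd": joint speeds; "joint_efforts": joint torques, N m; "tool_pos": TCP position; "tcp_rot": TCP orientation; "ft_force": force on the tool from outside, world axes, zero at the start; "wrist_torque": the same for the moment, N m; "finger_gap": finger opening in mm; "grip_force": force on a finger pad.
Only numpy, scipy, OpenCV 4.12 (cv2) and the standard library are available. Lean on these libraries where they do the work, as an engineer would, in place of code of your own. Each camera call takes 0.05 s, during which the arm holds its last target. There are 200 camera calls.

## Working session

There is one attempt and no reset: what is moved stays moved. The work goes in short steps, Python scripts to look and compute and a tool call to move; the robot and the scene stay as the last step left them, time stands still between calls to the robot, and variables do not carry over. Pictures are saved under pics/ and viewed, at most 10 in all, crops included, and the job is handed in when it is done.

Besides the shell and the picture viewer there is one more tool, called after "Emit:" as a command line: name --argument value ..., lists and objects as JSON in quotes. apply_moves: Moves the arm, as the interface text tells. Its arguments: {"type":"object","properties":{"series":{"type":"string"},"squeeze":{"type":"number"}},"required":["series"]}

```bash
mkdir -p pics
python3 - <<'E'
from bench import *
import cv2,numpy as np
print(sense(),grip_depth)
for n in("top","side"):
    s=snapshot(n);cv2.imwrite(f"pics/{n}0.png",s["frame"]);np.savez(n+"0",**s)
    print(s["intrinsics"],s["extrinsics"].round(3))
E
```

```text
{'time': 0.0, 'joint_pos': array([ 6.52934726e+01,  7.51594070e+00,  8.53290859e+01, -4.19748752e-04,
        8.72620111e+01, -4.89360367e+00]), 'qd': array([ 0.01153715, -0.04083714,  0.09268959, -0.09764892,  0.00837659,
        0.09530793]), 'joint_efforts': array([ 4.91608171e-04, -5.69427788e+01, -5.00535321e+01, -1.64412068e-04,
        1.54514064e-02, -2.07123854e-06]), 'tool_pos': array([203.12548163, 563.98425278, 230.23761121]), 'tcp_rot': array([-1.79893317e+02, -8.71321875e-03,  1.60187089e+02]), 'ft_force': array([ 1.35633883,  0.26536473, -0.31494422]), 'wrist_torque': array([-0.05620515, -0.04334515, -0.01902167]), 'grip_force': 0.0, 'finger_gap': 85.68291278617005} 18.700000000000003
[[574.89754246   0.         330.21580974]
 [  0.         574.89754246 239.49222967]
 [  0.           0.           1.        ]] [[-2.500000e-02 -9.840000e-01  1.760000e-01  3.657790e+02]
 [-1.000000e+00  2.600000e-02  2.000000e-03  5.679500e+01]
 [-7.000000e-03 -1.760000e-01 -9.840000e-01  1.235143e+03]
 [ 0.000000e+00  0.000000e+00  0.000000e+00  1.000000e+00]]
[[460.84224413   0.         330.78679625]
 [  0.         460.84224413 245.72555974]
 [  0.           0.           1.        ]] [[ 9.74000e-01 -1.36000e-01  1.83000e-01  3.63549e+02]
 [-2.28000e-01 -6.00000e-01  7.67000e-01 -8.24979e+02]
 [ 5.00000e-03 -7.89000e-01 -6.15000e-01  7.87440e+02]
 [ 0.00000e+00  0.00000e+00  0.00000e+00  1.00000e+00]]
```

View pics/top0.png

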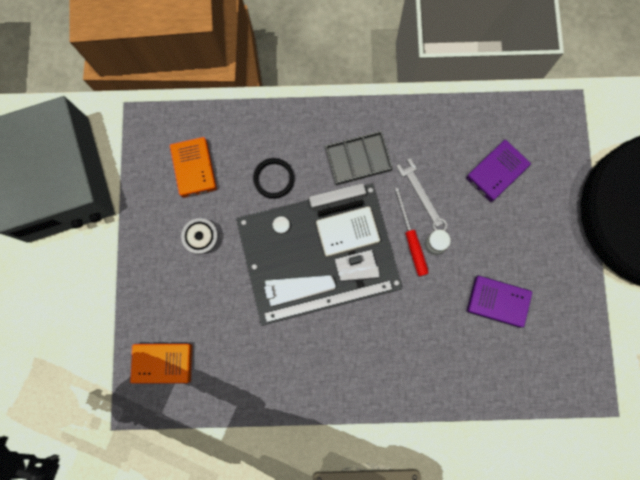

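View pics/side0.png

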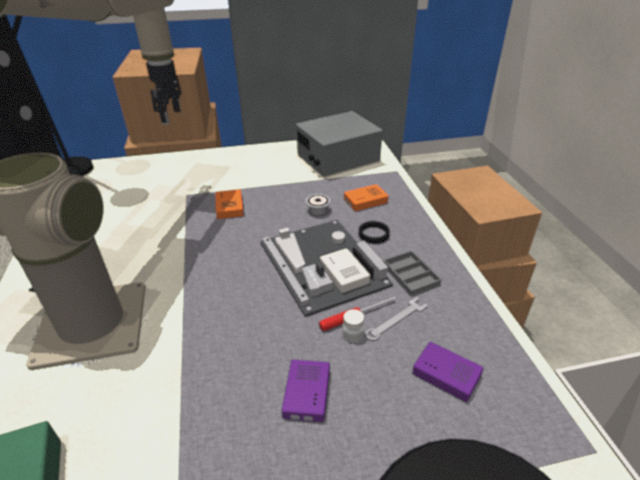

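The top view shows the fixture with plate corners near (237,217), (373,184), (401,288) and (264,324). The wedge is at (300,290) with its tab at the left, the bar and lug at (356,262), and the white housing at (348,230). The orange boxes (193,166), (161,363) and purple boxes (499,170), (499,301) are the look-alikes.

```bash
cat > h.py <<'E'
import numpy as np,cv2
def Rw(r,p,y):
    from scipy.spatial.transform import Rotation as R
    return R.from_euler('xyz',[r,p,y],degrees=True).as_matrix()
def ray(K,T,px,z):
    px=np.atleast_2d(px).astype(float)
    d=np.c_[(px-K[:2,2])/np.diag(K)[:2],np.ones(len(px))]@T[:3,:3].T
    return T[:3,3]+d*((z-T[2,3])/d[:,2])[:,None]
def fit(F,W): # 2D rigid: W = R(th) F + t
    F=np.array(F,float);W=np.array(W,float)[:,:2];f=F-F.mean(0);w=W-W.mean(0)
    th=np.arctan2((f[:,0]*w[:,1]-f[:,1]*w[:,0]).sum(),(f*w).sum())
    R=np.array([[np.cos(th),-np.sin(th)],[np.sin(th),np.cos(th)]]);t=W.mean(0)-R@F.mean(0)
    return th,R,t,np.abs(W-(F@R.T+t)).max()
E
python3 - <<'E'
from h import *
s=np.load("top0.npz")
W=ray(s["intrinsics"],s["extrinsics"],[(237,217),(373,184),(401,288),(264,324)],12)
th,R,t,e=fit([(95,225),(95,-85),(-145,-85),(-145,225)],W)
print(np.degrees(th),t,e)
for n,p in dict(lug0=(-40,0),mid=(-50,60)).items(): print(n,R@p+t)
for n,px,z in [("lug",(355,260),69),("tab",(269,290),54)]:
    w=ray(s["intrinsics"],s["extrinsics"],px,z)[0];print(n,w,(w[:2]-t)@R)
im=s["frame"][170:340,220:420];cv2.imwrite("pics/c.png",cv2.resize(im,None,fx=4,fy=3.5,interpolation=cv2.INTER_CUBIC)[:600])
E
```

```text
12.962412806225442 [597.41288525  22.04481427] 5.232163254488114
lug0 [558.43218815  13.0723423 ]
mid [535.2283059   69.30026995]
lug [530.51735556   9.68385001  69.        ] [-67.96356964   2.95948155]
tab [475.06172101 187.87196988  54.        ] [-82.03635416 189.04626292]
```

View pics/c.png

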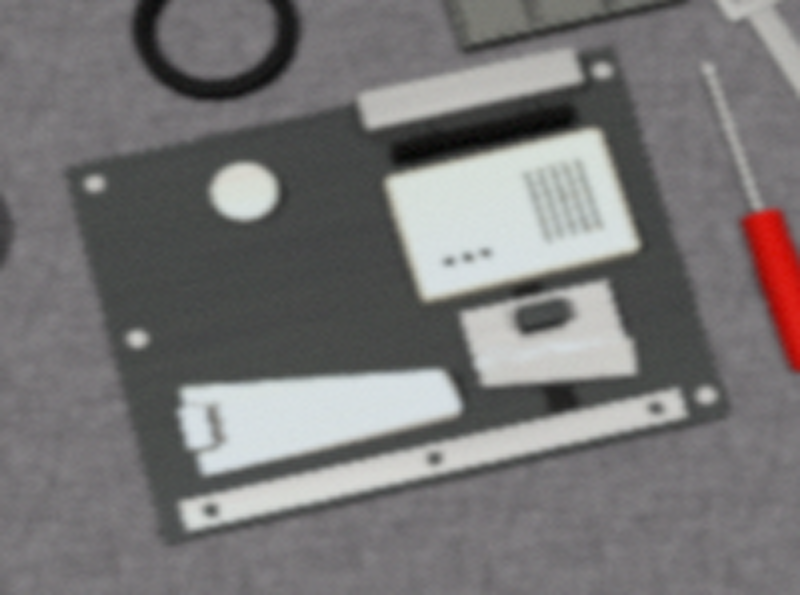

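The enlarged crop confirms the parts: the white housing between bar and pad, the lug at about (355,260) in the full image, and the wedge with its tab at (271,291). Next I turn the tool into line with the fixture and go above it.

Emit:
apply_moves --series "0 0 0 -0.0573 1;0 0 0 -0.0573 1;0 0 0 -0.0573 1;0 0 0 -0.0573 1;0 0 0 -0.0573 1" --squeeze 40

```text
time: 0.52
tool_pos: [203.2, 564.2, 230.6]
tcp_rot: [-179.9, -0.0, -166.7]
ft_force: [0.1, -0.5, 0.8]
finger_gap: 25.0
grip_force: 0.0
```

Emit:
apply_moves --series "-0.045 -0.121 -0.015 0 1;-0.045 -0.121 -0.015 0 1;-0.045 -0.121 -0.015 0 1;-0.045 -0.121 -0.015 0 1;-0.045 -0.121 -0.015 0 1"

```text
time: 0.93
tool_pos: [310.3, 401.2, 253.4]
tcp_rot: [-180.0, -0.0, -166.9]
ft_force: [0.0, -0.4, 0.1]
finger_gap: -0.1
grip_force: 0.0
```

Emit:
apply_moves --series "-0.045 -0.121 -0.015 0 1;-0.045 -0.121 -0.015 0 1;-0.045 -0.121 -0.015 0 1;-0.045 -0.121 -0.015 0 1;-0.045 -0.121 -0.015 0 1"

```text
time: 1.35
tool_pos: [417.1, 239.4, 276.2]
tcp_rot: [-180.0, -0.0, -167.0]
ft_force: [0.7, 0.5, 0.4]
finger_gap: 0.0
grip_force: 0.0
```

Emit:
apply_moves --series "-0.045 -0.121 -0.015 0 1;-0.045 -0.121 -0.015 0 1;-0.045 -0.121 -0.015 0 1;-0.045 -0.121 -0.015 0 1;-0.045 -0.121 -0.015 0 1"

```text
time: 1.77
tool_pos: [523.8, 77.7, 298.6]
tcp_rot: [180.0, -0.0, -167.0]
ft_force: [0.5, 0.4, 0.4]
finger_gap: 0.0
grip_force: 0.0
```

Emit:
apply_moves --series "0 0 0 0 1;0 0 0 0 1"

```text
time: 1.93
tool_pos: [523.9, 77.6, 298.3]
tcp_rot: [180.0, -0.1, -167.2]
ft_force: [-1.3, 1.0, -0.4]
finger_gap: -0.3
grip_force: 0.0
```

Run:
```python
from bench import *
import cv2,numpy as np
a=sense();s=snapshot("wrist");cv2.imwrite("pics/w1.png",s["frame"]);np.savez("w1",p=a["tool_pos"],r=a["tcp_rot"],**s)
print(a,s["tool_from_camera"].round(3))
```

```text
{'time': 1.9333, 'joint_pos': array([ 2.88191275e+00, -4.48167712e+00,  9.04974043e+01, -3.93610985e-03,
        9.40427605e+01, -9.99175008e+01]), 'qd': array([ 3.02157179, -1.13123436,  1.58366644,  0.75862367,  0.4315211 ,
        0.92946138]), 'joint_efforts': array([ -2.00250864, -46.31402135, -51.61582589,  -0.41451666,
        -0.17549685,  -0.38074236]), 'tool_pos': array([523.88905457,  77.61307583, 298.27219613]), 'tcp_rot': array([ 1.79993795e+02, -5.82899618e-02, -1.67200859e+02]), 'ft_force': array([-1.30579224,  1.00048776, -0.44591994]), 'wrist_torque': array([ 0.07541756, -0.01106419, -0.03376908]), 'grip_force': 0.0, 'finger_gap': -0.2829650368537883} [[ 0.00000e+00 -9.67000e-01 -2.56000e-01  6.49890e+01]
 [ 1.00000e+00 -0.00000e+00  1.00000e-03  8.38000e-01]
 [-1.00000e-03 -2.56000e-01  9.67000e-01 -1.42213e+02]
 [ 0.00000e+00  0.00000e+00  0.00000e+00  1.00000e+00]]
```

View pics/w1.png

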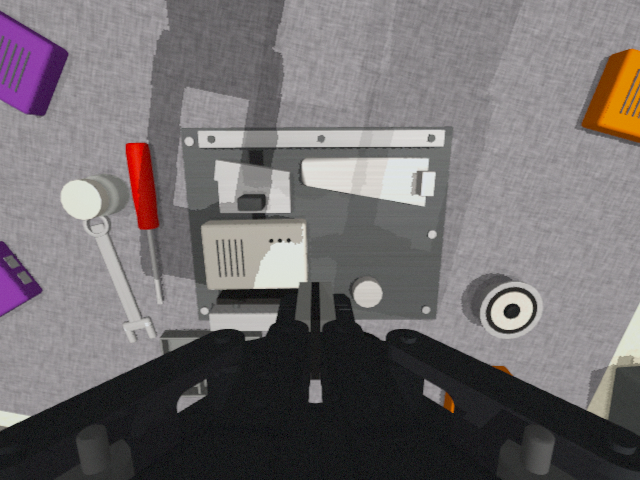

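The wrist view shows the plate corners at (182,128), (452,127), (437,319) and (197,320). The fence lies along rows 130–148, the lug is at (251,203), the tab at (426,184), the wedge tip at (303,172), and the tin at (367,292).

Run:
```python
from h import *
s=np.load("w1.npz");T=np.eye(4);T[:3,:3]=Rw(*s["r"]);T[:3,3]=s["p"];T=T@s["tool_from_camera"];K=s["intrinsics"]
W=ray(K,T,[(437,319),(197,320),(182,128),(452,127)],12)
th,R,t,e=fit([(95,225),(95,-85),(-145,-85),(-145,225)],W)
print(np.degrees(th),t,e);np.savez("fx",R=R,t=t)
f=lambda px,z:((ray(K,T,px,z)[:,:2]-t)@R).round(1).tolist()
print("lug",f([(238,197),(264,196),(251,203),(252,210)],69))
print("bartop",f([(215,161),(291,171)],37))
print("tab",f([(435,171),(435,195),(417,195),(417,171)],54))
print("wedge top: tip,tail straight",f([(305,159),(428,158),(428,206),(309,186)],32))
print("fence",f([(198,149),(445,147),(198,131),(445,130)],30))
print("housing",f([(203,226),(306,220),(306,289),(206,289)],42))
print("tcp",(s["p"][:2]-t)@R)
cv2.imwrite("pics/w1c.png",cv2.resize(s["frame"][115:275,180:450],None,fx=2.9,fy=2.9,interpolation=cv2.INTER_CUBIC))
```

```text
12.968543144997236 [596.50281399  26.3731632 ] 2.40353890045337
lug [[-73.5, -11.7], [-74.4, 15.1], [-67.2, 1.4], [-59.9, 2.1]]
bartop [[-108.5, -41.3], [-97.5, 41.4]]
tab [[-98.2, 194.1], [-72.9, 196.1], [-73.0, 176.8], [-98.3, 175.1]]
wedge top: tip,tail straight [[-110.2, 56.7], [-110.9, 192.4], [-57.5, 196.5], [-80.6, 60.9]]
fence [[-121.2, -61.0], [-122.5, 210.8], [-140.2, -59.3], [-140.4, 209.2]]
housing [[-37.1, -58.8], [-43.7, 57.5], [39.4, 56.7], [39.0, -61.5]]
tcp [-59.26257127  66.22865204]
```

View pics/w1c.png

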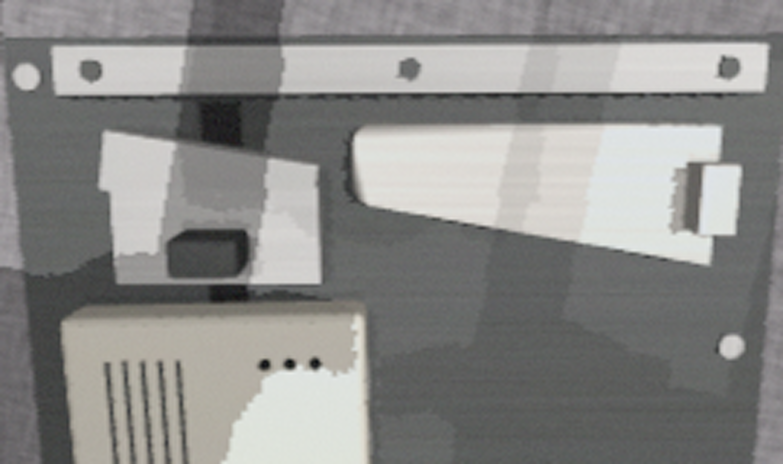

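Emit:
apply_moves --series "0.027 -0.044 0.1 0 1;0.027 -0.044 0.1 0 1;0.027 -0.044 0.1 0 1;0.027 -0.044 0.1 0 1;0.027 -0.044 0.1 0 1"

```text
time: 2.4
tool_pos: [497.6, 7.2, 147.2]
tcp_rot: [180.0, -0.0, -166.8]
ft_force: [0.9, -0.5, 0.0]
finger_gap: 0.0
grip_force: 0.0
```

Emit:
apply_moves --series "0 0 0.1 0 1;0 0 0.1 0 1;0 0 0.1 0 1;0 0 0.04 0 1;0 0 0 0 1"

```text
time: 2.82
tool_pos: [495.1, 7.6, 43.2]
tcp_rot: [179.9, -0.4, -166.9]
ft_force: [-1.0, 0.7, 0.4]
finger_gap: 0.1
grip_force: 0.0
```

```bash
cat > st.py <<'E'
from bench import *
import numpy as np
f=np.load("fx.npz");a=sense();R=f["R"]
print("t",a["time"],"fix",(R.T@(a["tool_pos"][:2]-f["t"])).round(1),"z",a["tool_pos"][2].round(1),"yaw",a["tcp_rot"][2].round(2),"F",(R.T@a["ft_force"][:2]).round(2),a["ft_force"][2].round(2))
E
python3 st.py
```

```text
t 2.8167 fix [-103.     4.4] z 43.2 yaw -166.89 F [-0.79  0.92] 0.38
```

Emit:
apply_moves --series "-0.02 0 0 0 1;-0.02 0 0 0 1;-0.016 0 0 0 1;-0.014 0 0 0 1;-0.014 0 0 0 1"

```text
time: 3.23
tool_pos: [524.7, 11.9, 48.2]
tcp_rot: [-180.0, 0.1, -167.0]
ft_force: [-1.6, -1.1, 0.8]
finger_gap: 0.2
grip_force: 0.9
```

Emit:
apply_moves --series "-0.01 0 0 0 1;-0.01 0 0 0 1;-0.01 0 0 0 1;0 0 0 0 1"

```text
time: 3.57
tool_pos: [532.6, 14.0, 46.8]
tcp_rot: [180.0, 0.0, -167.0]
ft_force: [-0.6, 1.3, 0.2]
finger_gap: -0.0
grip_force: 0.0
```

```bash
python3 st.py
```

```text
t 3.5667 fix [-65.1   2.3] z 46.8 yaw -166.99 F [-0.34  1.38] 0.15
```

Emit:
apply_moves --series "-0.006 0 0 0 1;-0.006 0 0 0 1;-0.006 0 0 0 1"

```text
time: 3.82
tool_pos: [536.0, 14.9, 46.4]
tcp_rot: [180.0, -0.2, -167.0]
ft_force: [-12.6, -3.1, 5.8]
finger_gap: 0.3
grip_force: 6.8
```

Emit:
apply_moves --series "-0.004 0 0 0 1;-0.004 0 0 0 1"

```text
time: 3.98
tool_pos: [536.4, 15.1, 45.6]
tcp_rot: [180.0, -0.4, -167.0]
ft_force: [-18.1, -4.5, 8.3]
finger_gap: -0.2
grip_force: 9.6
```

```bash
python3 st.py
python3 - <<'E'
from bench import *
import cv2,numpy as np
a=sense();s=snapshot("wrist");cv2.imwrite("pics/w2.png",s["frame"][40:440]);np.savez("w2",p=a["tool_pos"],r=a["tcp_rot"],**s)
E
```

```text
t 3.9833 fix [-61.1   2.5] z 45.6 yaw -166.98 F [-18.69  -0.36] 8.32
```

View pics/w2.png

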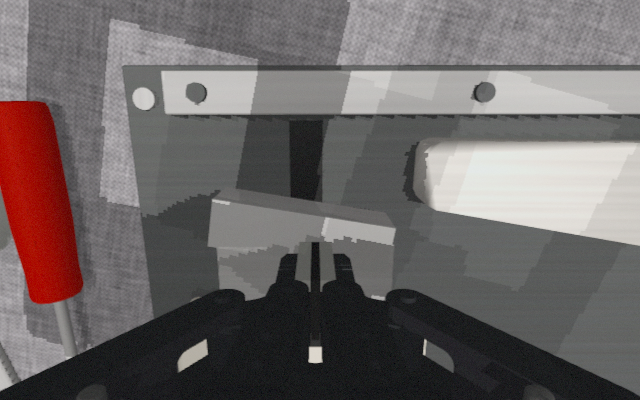

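The bar now holds the housing with about 18 N on the pad spring. The picture shows the bar forward, and the wedge still at right with its tip at (420,175). I retreat and go round to the wedge's sloped side.

Emit:
apply_moves --series "0.02 0 0 0 1;0.025 0 0 0 1;0 0 -0.1 0 1;0 0 -0.1 0 1;0 0 0 0 1"

```text
time: 4.45
tool_pos: [530.5, 12.3, 113.5]
tcp_rot: [-179.8, 0.6, -167.0]
ft_force: [1.3, -0.3, 0.6]
finger_gap: -0.1
grip_force: 0.0
```

Emit:
apply_moves --series "-0.025 0.108 0 0 1;-0.025 0.108 0 0 1;-0.025 0.108 0 0 1;-0.025 0.108 0 0 1;0 0 0 0 1"

```text
time: 4.87
tool_pos: [526.6, 150.8, 107.5]
tcp_rot: [179.9, 0.2, -166.8]
ft_force: [-0.1, 0.0, 0.1]
finger_gap: 0.2
grip_force: 0.0
```

```bash
python3 st.py
python3 - <<'E'
from bench import *
from h import *
for n in("top",):
    s=snapshot(n);f=np.load("fx.npz")
    for k,px,z in (("lug0",(355,260),69),): print(k,(ray(s["intrinsics"],s["extrinsics"],px,z)[0,:2]-f["t"])@f["R"])
    cv2.imwrite("pics/t3.png",cv2.resize(s["frame"][170:340,220:420],None,fx=4,fy=3.5,interpolation=cv2.INTER_CUBIC))
E
```

```text
t 4.8667 fix [-40.2 137. ] z 107.5 yaw -166.79 F [-0.11  0.05] 0.15
lug0 [-68.04774519  -1.4554289 ]
```

View pics/t3.png

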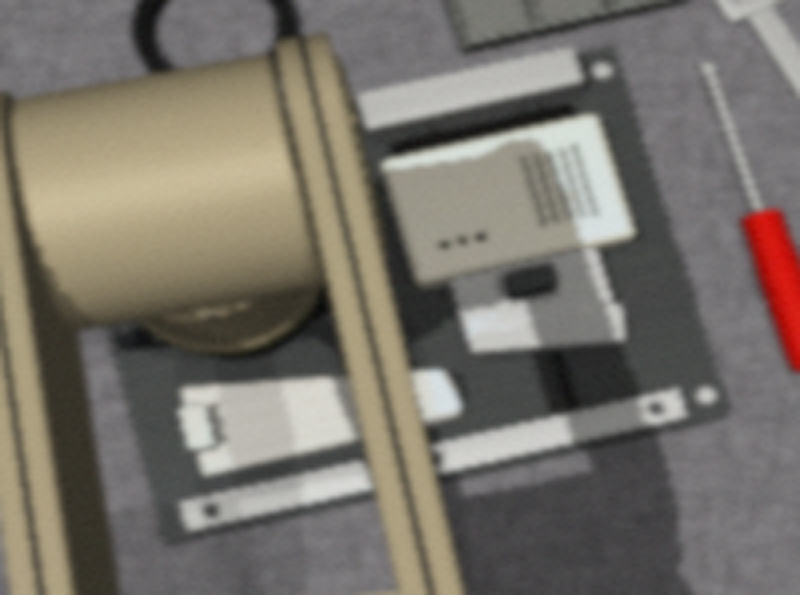

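The bar has advanced and the housing sits at the pad. I go down beside the wedge and push it to the fence.

Emit:
apply_moves --series "0 -0.005 0.09 0 1;0 -0.005 0.09 0 1;0 0 0.07 0 1;0 0 0.03 0 1;0 0 0 0 1"

```text
time: 5.33
tool_pos: [525.1, 141.5, 20.3]
tcp_rot: [180.0, -0.3, -167.0]
ft_force: [-1.6, -0.3, 0.3]
finger_gap: -0.3
grip_force: 0.0
```

Emit:
apply_moves --series "0.02 0 0 0 1;0.015 0 0 0 1;0.01 0 0 0 1;0.01 0 0 0 1;0.01 0 0 0 1"

```text
time: 5.75
tool_pos: [508.9, 138.4, 24.1]
tcp_rot: [-180.0, 0.1, -167.0]
ft_force: [1.3, 0.5, 0.4]
finger_gap: 0.0
grip_force: 0.4
```

Emit:
apply_moves --series "0.008 0 0 0 1;0.008 0 0 0 1;0 0 0 0 1"

```text
time: 6.0
tool_pos: [503.1, 137.2, 22.9]
tcp_rot: [180.0, 0.0, -167.0]
ft_force: [0.4, 0.7, 0.2]
finger_gap: -0.1
grip_force: 0.1
```

```bash
python3 st.py
```

```text
t 6.0 fix [-66.1 129. ] z 22.9 yaw -166.98 F [0.54 0.64] 0.19
```

Emit:
apply_moves --series "0.006 0 0 0 1;0.006 0 0 0 1;0.006 0 0 0 1"

```text
time: 6.25
tool_pos: [500.9, 136.5, 23.9]
tcp_rot: [-180.0, 0.3, -167.0]
ft_force: [12.5, 3.3, -2.3]
finger_gap: 0.1
grip_force: 6.6
```

```bash
python3 st.py
```

```text
t 6.25 fix [-68.5 128.8] z 23.9 yaw -166.99 F [12.91  0.43] -2.35
```

Emit:
apply_moves --series "-0.02 0 0 0 1;-0.03 0 0 0 1;0 0 -0.08 0 1;0 0 -0.08 0 1;0 0 -0.03 0 1"

```text
time: 6.67
tool_pos: [514.3, 139.7, 82.4]
tcp_rot: [-180.0, 0.1, -167.0]
ft_force: [0.6, -0.7, -0.6]
finger_gap: -0.1
grip_force: 0.0
```

Emit:
apply_moves --series "0.035 0.078 0 0 1;0.035 0.078 0 0 1;0.035 0.078 0 0 1;0.035 0.078 0 0 1;0 0 0 0 1"

```text
time: 7.08
tool_pos: [448.0, 223.7, 78.9]
tcp_rot: [179.9, -0.1, -166.9]
ft_force: [-0.5, 0.4, -0.0]
finger_gap: -0.3
grip_force: 0.0
```

```bash
python3 st.py
python3 - <<'E'
from bench import *
import cv2,numpy as np
a=sense();s=snapshot("wrist");cv2.imwrite("pics/w4.png",s["frame"]);np.savez("w4",p=a["tool_pos"],r=a["tcp_rot"],**s)
E
```

```text
t 7.0833 fix [-100.5  225.6] z 78.9 yaw -166.85 F [-0.39  0.51] -0.05
```

View pics/w4.png

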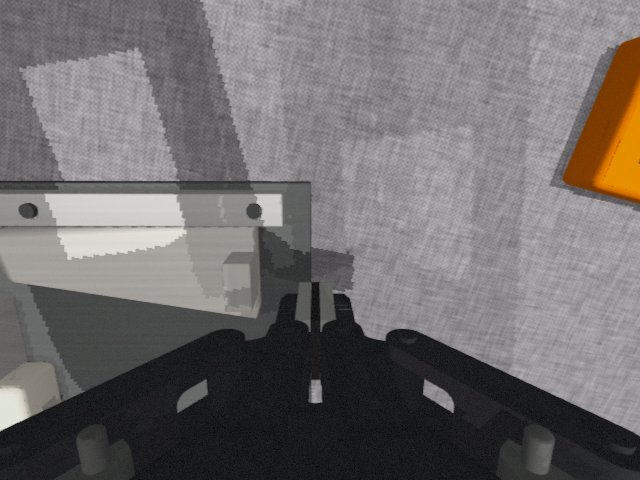

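The wedge lies flush along the fence, with its tab at (240,280). I go down behind it and push toward -y.

Emit:
apply_moves --series "-0.01 0 0.06 0 1;0 0 0.06 0 1;0 0 0.04 0 1;0 0 0.02 0 1;0 0 0 0 1"

```text
time: 7.55
tool_pos: [452.5, 220.7, 23.8]
tcp_rot: [-180.0, -0.2, -167.0]
ft_force: [0.7, -0.9, 0.1]
finger_gap: -0.1
grip_force: 0.0
```

Emit:
apply_moves --series "0 -0.02 0 0 1;0 -0.015 0 0 1;0 -0.015 0 0 1;0 -0.015 0 0 1;0 -0.015 0 0 1"

```text
time: 7.97
tool_pos: [459.9, 198.1, 26.6]
tcp_rot: [180.0, 0.1, -167.0]
ft_force: [-0.7, 0.8, 0.4]
finger_gap: -0.2
grip_force: 0.4
```

Emit:
apply_moves --series "0 -0.015 0 0 1;0 -0.015 0 0 1;0 -0.015 0 0 1;0 -0.015 0 0 1;0 -0.015 0 0 1"

```text
time: 8.38
tool_pos: [464.3, 176.1, 25.8]
tcp_rot: [-180.0, -0.0, -167.0]
ft_force: [-0.7, 1.1, 0.8]
finger_gap: 0.2
grip_force: 0.4
```

Emit:
apply_moves --series "0 -0.015 0 0 1;0 -0.015 0 0 1;0 -0.015 0 0 1;0 -0.015 0 0 1;0 -0.015 0 0 1"

```text
time: 8.8
tool_pos: [469.4, 154.1, 25.8]
tcp_rot: [180.0, -0.0, -167.0]
ft_force: [0.9, -0.1, 1.1]
finger_gap: -0.2
grip_force: 0.4
```

```bash
python3 st.py
```

```text
t 8.8 fix [-95.2 153. ] z 25.8 yaw -166.98 F [ 0.88 -0.31] 1.06
```

Emit:
apply_moves --series "0 -0.01 0 0 1;0 -0.01 0 0 1;0 -0.01 0 0 1;0 -0.01 0 0 1;0 -0.01 0 0 1"

```text
time: 9.22
tool_pos: [472.7, 139.7, 25.8]
tcp_rot: [180.0, -0.0, -167.0]
ft_force: [0.3, 1.6, 0.2]
finger_gap: -0.0
grip_force: 0.4
```

Emit:
apply_moves --series "0 -0.008 0 0 1;0 -0.008 0 0 1;0 -0.008 0 0 1;0 -0.008 0 0 1;0 0 0 0 1"

```text
time: 9.63
tool_pos: [474.9, 130.1, 25.8]
tcp_rot: [-180.0, -0.0, -167.0]
ft_force: [-0.2, -0.1, 0.1]
finger_gap: 0.2
grip_force: 0.0
```

```bash
python3 st.py
```

```text
t 9.6333 fix [-95.2 128.4] z 25.8 yaw -166.99 F [-0.23 -0.01] 0.15
```

Emit:
apply_moves --series "0 -0.005 0 0 1;0 -0.005 0 0 1;0 -0.005 0 0 1;0 -0.005 0 0 1;0 -0.005 0 0 1"

```text
time: 10.05
tool_pos: [476.5, 123.2, 25.8]
tcp_rot: [180.0, -0.0, -167.0]
ft_force: [-0.1, 1.3, -0.1]
finger_gap: 0.1
grip_force: 0.4
```

Emit:
apply_moves --series "0 -0.005 0 0 1;0 -0.005 0 0 1;0 -0.005 0 0 1"

```text
time: 10.3
tool_pos: [477.6, 118.8, 25.8]
tcp_rot: [180.0, -0.0, -167.0]
ft_force: [0.1, 0.0, -0.6]
finger_gap: -0.1
grip_force: 0.4
```

Emit:
apply_moves --series "0 -0.005 0 0 1;0 -0.005 0 0 1;0 -0.005 0 0 1"

```text
time: 10.55
tool_pos: [478.6, 114.4, 25.8]
tcp_rot: [-180.0, -0.0, -167.0]
ft_force: [-0.4, 0.1, -1.6]
finger_gap: 0.5
grip_force: 0.4
```

Emit:
apply_moves --series "0 -0.005 0 0 1;0 -0.005 0 0 1;0 -0.005 0 0 1"

```text
time: 10.8
tool_pos: [479.6, 110.0, 25.8]
tcp_rot: [180.0, -0.0, -167.0]
ft_force: [0.4, 0.2, 0.2]
finger_gap: -0.2
grip_force: 0.3
```

Emit:
apply_moves --series "0 -0.005 0 0 1;0 -0.005 0 0 1;0 -0.005 0 0 1"

```text
time: 11.05
tool_pos: [480.6, 105.6, 25.8]
tcp_rot: [-180.0, -0.0, -167.0]
ft_force: [0.5, 0.6, -0.7]
finger_gap: -0.1
grip_force: 0.3
```

Emit:
apply_moves --series "0 -0.004 0 0 1;0 -0.004 0 0 1;0 -0.004 0 0 1"

```text
time: 11.3
tool_pos: [481.5, 102.1, 25.8]
tcp_rot: [-180.0, 0.0, -167.0]
ft_force: [0.1, 1.2, -0.5]
finger_gap: -0.1
grip_force: 0.3
```

Emit:
apply_moves --series "0 -0.004 0 0 1;0 -0.004 0 0 1;0 -0.004 0 0 1"

```text
time: 11.55
tool_pos: [482.3, 98.6, 25.8]
tcp_rot: [180.0, -0.0, -167.0]
ft_force: [0.4, 1.0, -0.4]
finger_gap: 0.1
grip_force: 0.3
```

Emit:
apply_moves --series "0 -0.004 0 0 1;0 -0.004 0 0 1;0 -0.004 0 0 1"

```text
time: 11.8
tool_pos: [483.1, 95.1, 25.8]
tcp_rot: [-180.0, -0.0, -167.0]
ft_force: [0.1, 1.4, -0.6]
finger_gap: 0.1
grip_force: 0.3
```

Emit:
apply_moves --series "0 -0.004 0 0 1;0 -0.004 0 0 1;0 -0.004 0 0 1"

```text
time: 12.05
tool_pos: [483.8, 91.7, 25.8]
tcp_rot: [180.0, -0.0, -167.0]
ft_force: [-0.9, 2.6, 0.0]
finger_gap: 0.0
grip_force: 1.7
```

Emit:
apply_moves --series "0 -0.004 0 0 1;0 -0.004 0 0 1;0 -0.004 0 0 1"

```text
time: 12.3
tool_pos: [484.5, 88.7, 25.8]
tcp_rot: [179.9, -0.0, -167.0]
ft_force: [-1.0, 5.9, 0.3]
finger_gap: -0.0
grip_force: 3.3
```

```bash
python3 st.py
```

```text
t 12.3 fix [-95.1  85.9] z 25.8 yaw -166.98 F [0.35 5.99] 0.33
```

Emit:
apply_moves --series "0 -0.003 0 0 1;0 -0.003 0 0 1;0 0 0 0 1"

```text
time: 12.55
tool_pos: [484.9, 87.2, 25.8]
tcp_rot: [179.9, -0.0, -167.0]
ft_force: [-1.0, 5.9, 0.7]
finger_gap: -0.3
grip_force: 3.5
```

```bash
python3 st.py
```

```text
t 12.55 fix [-95.1  84.3] z 25.8 yaw -166.98 F [0.36 6.  ] 0.74
```

Emit:
apply_moves --series "0 -0.003 0 0 1;0 -0.003 0 0 1;0 -0.003 0 0 1"

```text
time: 12.8
tool_pos: [485.3, 85.2, 25.8]
tcp_rot: [179.9, -0.0, -167.0]
ft_force: [-3.4, 11.6, 1.5]
finger_gap: 0.1
grip_force: 5.5
```

```bash
python3 st.py
```

```text
t 12.8 fix [-95.1  82.3] z 25.8 yaw -166.97 F [-0.69 12.06] 1.52
```

Emit:
apply_moves --series "0 0.005 0 0 1;0 0.02 0 0 1;0 0.06 0 0 1;0 0 -0.1 0 1;0 0 -0.13 0 1"

```text
time: 13.22
tool_pos: [476.1, 108.8, 91.6]
tcp_rot: [180.0, -0.5, -166.9]
ft_force: [0.6, -0.6, 1.1]
finger_gap: 0.2
grip_force: 0.0
```

Emit:
apply_moves --series "0 -0.05 -0.13 0 1;0 -0.05 -0.13 0 1;-0.06 -0.05 -0.13 0 1;-0.06 -0.05 -0.13 0 1;0 0 0 0 1"

```text
time: 13.63
tool_pos: [531.0, 58.5, 253.4]
tcp_rot: [-179.7, 0.8, -167.1]
ft_force: [1.5, -0.0, 2.2]
finger_gap: 0.1
grip_force: 0.0
```

```bash
python3 st.py
python3 - <<'E'
from bench import *
import cv2,numpy as np
a=sense();s=snapshot("wrist");cv2.imwrite("pics/w5.png",s["frame"]);np.savez("w5",p=a["tool_pos"],r=a["tcp_rot"],**s)
E
```

```text
t 13.6333 fix [-56.7  46. ] z 253.4 yaw -167.09 F [ 1.43 -0.37] 2.22
```

View pics/w5.png

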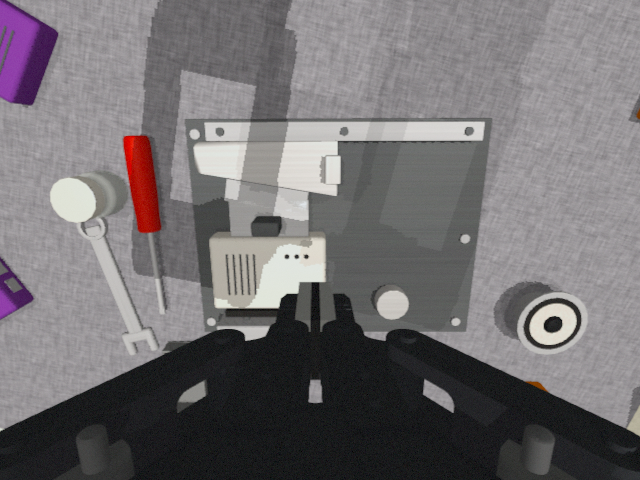

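The wedge sits flush along the fence behind the bar (tip (195,158), tab (332,170)), and the housing is clamped at the pad. The tin, tools and driver are where they were, so I hand in.

```bash
python3 -c "
from bench import *
print(hand_in())"
```

```text
the job is handed in; nothing more can be done
None
```

The job is handed in: the bar holds the housing against the rear pad, and the wedge is jammed flat along the fence. The last wedge push read about 12 N, above the 8 N you asked for, and the bar push before it read about 19 N. In the last picture the wedge stayed put after I let go, and everything I could see on the bench was where it had been. The tape and tray were out of that view.

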